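# Stow the vacuum wand and slide its tray home

## Robot

A 6-joint arm with a two-finger parallel gripper is mounted at the origin on the work surface. World frame = base frame: x ahead of the robot, y to its left, z up, the work surface at z = 0. Lengths are in m, angles in rad, forces in N, time in s.
With the tool pointing down it reaches from about 0.35 to 0.775 m from the base axis. Payload 5.5 kg.
Tool frame: the origin (TCP) lies between the finger pads; the fingertips stand 19 mm ahead of it and the grasp point (between the pads) is the TCP; z points along the fingers, y is the line along which they close (so a half turn about z gives the same grasp; the last joint's range is limited). The gripper opens to 85 mm and grips with 20 to 120 N. Pads are 22 mm wide; open, the fingers measure 114 mm over their backs; the gripper's body (76 mm by 85 mm) begins 54 mm behind the grasp point. The pads swing forward as they close: fully open they stand 13 mm farther back than shut.
Start: joints at [0.967, 0.313, 0.046, 1.304, 0, 1.431], TCP at [0.257, 0.514, 0.25] pointing down, gripper open.
Joint ranges: [-2.76, 2.76], [-0.86, 1.69], [-1.03, 1.26], [-2.2, 2.34], [-1.47, 1.5], [-3.14, 3.14]. Speed limits (rad/s): [2.57, 2.57, 3.14, 3.14, 3.14, 3.14].

## Interface

Orientations are given as a unit quaternion [w, x, y, z].
In Python, from workcell import env gives the robot as it stands.
- The arm moves only by the shell command python3 -m pendant 'ROWS' [FORCE]. ROWS is JSON, a list of rows, each an object with "travel": the shift along the tool's x, y, z scaled (see below), a list of three; "rot": the turn, a rotation vector about the tool's x, y, z scaled (see below), a list of three; "fingers": the opening, from -1 (shut) to 1 (fully open). In form: [{"travel": [dx, dy, dz], "rot": [wx, wy, wz], "fingers": fingers}, ...]. A call has 1 to 10 rows; each row is the pose to reach, as a shift and turn from the pose commanded when the call began, along the tool's axes at that moment; what a row does not reach only later rows make up. The controller multiplies each number of a shift by 0.12 m and each number of a turn by 60 degrees. A row lasts 1/10 s, in which the tool goes at most 50 mm and 8.59 degrees, less where a joint would pass 70% of its speed; a pose out of reach is approached as far as the arm can. A call with a number of a shift or a turn outside -1 to 1 is refused whole. A call with a gripper value outside its range is refused whole. The fingers move at their own pace and stop on an object; FORCE is the grip in N (left out, the last holds). Time passes only in rows, so rows that repeat a pose let the fingers close. It gives the time, the measured TCP pose, the force, the opening and the grip force at its end, in the units of the state.
- env.get_state(): the state, without advancing time (a new reading comes with each control period).
- env.read_camera(name): name is "scene" or "side" or "wrist"; returns (picture, depth): 480x640x3 uint8, blue, green, red; 480x640 float32, m along the optical axis (not along the pixel's ray), 0 where there is no reading.
- env.camera_model(name): a dict with "fovy" (degrees; the focal length in pixels is half the picture's height over the tangent of half this angle, whatever the lens; pixels are square), "cx", "cy" (the principal point, pixels), "k1" (the pictures are not rectified: a ray, as slopes to the right and down, at radius r is drawn at 1 + k1 r^2 times it, then the intrinsics apply), "rvec" (rotation vector, rad) and "tvec" (3), from world to camera coordinates, as OpenCV has them; the wrist camera has in their place "T_tool_cam" (4x4, takes a point from camera to tool coordinates, whose origin is the TCP and whose axes are the flange's). Camera axes: x right, y down, z forward; pixel columns grow to the right and rows downward; lengths in m; the calibration is good to about 2 mm. A picture is of the moment at which its call begins: read the wrist's pose just before it. camera_model takes no time and is no camera call.
- env.hand_in(): hands the job in; it is judged then, once.
Trained networks look in the newest picture that a camera, given by its name, has taken for a name from the list of things; names that differ only in an ending like _2 or _b are one class to them, and where a whole thing is asked for, a point or a joint stands for the part that bears it (a point fixed in the world has none). Each returns a list of dicts, best first, with "conf" (0 to 1); they miss things now and then, are a little off and sometimes report something else, mostly with a low value. They report only what shows in the picture. A call takes as long as a camera call.
- env.outline_of(camera, target): "mask" (480x640 bool, what is visible of it) and "xy" ([column, row] in pixels, amid what is visible of it).
The state is a dict: "clock": time; "joint_pos": joint angles; "qvel": joint speeds; "tau": joint torques, N m; "tcp_pos": TCP position; "orientation": TCP orientation; "wrist_force": force on the tool from outside, world axes, zero at the start; "ft_torque": the same for the moment, N m; "finger_gap": finger opening in m; "grip_force": force on a finger pad.
Only numpy, scipy, OpenCV 4.12 (cv2) and the standard library are available. Lean on these libraries where they do the work, as an engineer would, in place of code of your own. Each camera call takes 0.05 s, during which the arm holds its last target. There are 200 camera calls.

## Task

Put the loose vacuum wand away on the pull-out tray: lay it across both clips and press it straight down past their sprung jaws until it is fully down in both and the jaws have closed over it. Then push the tray in under the wire shelf until it clicks fully home, and leave everything there. Do not slam the wand or the tray, and do not disturb the plant, the bottle or the tin.

Things in the scene. Friction and masses are not known exactly. Their poses are not given: they have to be found in the camera images.
- wand: Vacuum-cleaner wand, 0.18 to 0.37 kg, 300 mm long, at first loose on the worktop, pointing away from the robot within 30 degrees. Bare 32 mm aluminium tube over the middle 210 mm, a 44 mm square dark grey moulding near each end on which it lies flat, so its axis is 22 mm up and the tube 6 mm clear. Origin on the axis at mid-length (about the centre of mass); own x along the tube.
- wand_socket (a point): End face of the wand's socket end, on its axis, 150 mm from the middle (wand's +x): grey moulding 45 mm long with a small black button. The other end has a 25 mm long moulding, then a 28 mm diameter spigot 20 mm long. Either end may go left.
- unit: Low pull-out unit fixed on the worktop: white sheet base 410 mm wide (y), 355 mm deep (x), two runners; over its back part a black wire shelf, 162 mm up, its front wire 232 mm behind this origin, a small white pot on it. Origin on the worktop under the middle of the tray's front face when fully out; x points back along the slide, away from the robot; z up.
- tray_front (a point): Middle of the outer face of the tray's white front panel, 35 mm up; moves with the tray. x points into the tray, the way to push it. Panel upright, 360 mm wide, 14 mm thick, 20 to 50 mm above the worktop (to 68 mm beyond 60 mm either side of the middle: a hand notch between). Plywood tray floor 30 mm above the worktop, 200 mm deep, lips 16 mm; two small black nozzles fixed at its back.
- cradle (a point): Where the middle of the wand's axis sits when stowed: midway between the two clips, 100 mm behind the tray's front face, 72 mm above the worktop (42 mm above the tray floor). Moves with the tray; y runs along the stowed wand, x as the tray's. The clips leave 98 mm free between them. The mouldings do not fit in them: the wand's middle must lie within 30 mm of this point along y.
- clip_left_seat (a point): Seat of the clip on the cradle's +y side: the stowed wand's axis passes here, 62 mm from the cradle along y; axes as the cradle's. The clip is 22 mm wide along the wand (foot 26 mm), a fork open upwards: saddle below, fixed dark grey prong on the robot's side, black sprung jaw on the far side, both flared outwards at the top (33 to 37 mm above this point).
- clip_right_seat (a point): The same for the like clip on the cradle's -y side. A jaw's round nose narrows the mouth to 26 mm. Coming straight down, the tube's axis is about 27 mm above this seat when it meets the noses and 15 mm above at their widest opening; below that they close over it and draw it down. Both jaws together need about 12 to 20 N of push.
- tray (a joint): How far the tray is pushed in, m: 0 fully out, 0.130 fully home against its stop; starts at 0 to 0.02. About 2 N of friction; a sprung ball catch over the last 13 mm adds about 3 N up to 0.124, then draws the tray home and holds it.
- jaw_left (a joint): Opening angle of the +y clip's sprung jaw, rad: 0 closed (also over a seated wand), about 0.13 as the wand passes, 0.55 at most. It swings away from the robot.
- jaw_right (a joint): The same for the -y clip's jaw.
- plant: Succulent in a woven pot, 92 mm diameter, 90 mm high (leaves to 170 mm), loose bystander. Origin at the centre of its underside, z up.
- detergent: White detergent bottle, 72 mm diameter, 190 mm high, loose bystander. Origin at the centre of its underside, z up.
- stain_tin: Low white tin with a steel cap, 74 mm diameter, 75 mm high, loose bystander. Origin at the centre of its underside, z up.

How it is judged:
On the way:
1. the wand is pressed fully down into both clips, jaws closed over it, with the tray still out from under the shelf (z of wand in the frame of cradle between -0.004 and 0.004 m and x of wand in the frame of cradle between -0.004 and 0.004 m and y of wand in the frame of cradle between -0.035 and 0.035 m and angle between the x axis of wand and the y axis of cradle, either way round below 0.04 rad and value of joint each of jaw_left, jaw_right below 0.05 rad and value of joint tray below 0.1 m), for 0.2 s.
At the end, for the whole second after the job is handed in: The wand lies at rest fully down in both clips (its axis within 4 mm of the cradle line in height and across, parallel to it within 0.04 rad, its middle within 35 mm along it), both jaws closed (under 0.05 rad), and the tray is home past its catch (more than 126 mm of 130 mm in) (z of wand in the frame of cradle between -0.004 and 0.004 m and x of wand in the frame of cradle between -0.004 and 0.004 m and y of wand in the frame of cradle between -0.035 and 0.035 m and angle between the x axis of wand and the y axis of cradle, either way round below 0.04 rad and value of joint each of jaw_left, jaw_right below 0.05 rad and value of joint tray above 0.126 m and linear speed of wand below 0.02 m/s and angular speed of wand below 0.1 rad/s and velocity of joint tray below 0.01 m/s); the robot touches nothing.
It fails at once if the wand is slammed or forced into the unit (over 90 N between them) (contact force between wand and unit above 90 N).
It fails at once if the tray is slammed (faster than 0.6 m/s) (velocity of joint tray above 0.6 m/s).
It fails at once if the plant is moved more than 30 mm or tipped (distance of plant from where it was at the start of the episode above 0.03 m or angle between plant's own z axis and vertical above 0.35 rad).
It fails at once if the bottle is moved more than 30 mm or tipped (distance of detergent from where it was at the start of the episode above 0.03 m or angle between detergent's own z axis and vertical above 0.35 rad).
It fails at once if the tin is moved more than 30 mm or tipped (distance of stain_tin from where it was at the start of the episode above 0.03 m or angle between stain_tin's own z axis and vertical above 0.35 rad).
It also fails if it takes over 56 s, if anything falls off the work surface, if the arm or the gripper's body presses on something with over 40 N, if the wrist force passes 120 N, or if a joint passes its speed limit or range.

## Working session

There is one attempt and no reset: what is moved stays moved. The work goes in short steps, Python scripts to look and compute and a shell command to move; the robot and the scene stay as the last step left them, time stands still between calls to the robot, and variables do not carry over. Pictures are saved under pics/ and viewed, at most 10 in all, crops included, and the job is handed in when it is done.

```bash
mkdir -p pics; ls
cat > h.py <<'E'
import numpy as np, cv2
from scipy.spatial.transform import Rotation as R
from workcell import env
def cam(name):
    m=env.camera_model(name); f=240/np.tan(np.radians(m["fovy"])/2)
    if "rvec" in m:
        Rm=cv2.Rodrigues(np.array(m["rvec"],float))[0]; T=np.eye(4); T[:3,:3]=Rm.T; T[:3,3]=-Rm.T@np.array(m["tvec"],float)
    else:
        s=env.get_state(); q=s["orientation"]; W=np.eye(4); W[:3,:3]=R.from_quat([q[1],q[2],q[3],q[0]]).as_matrix(); W[:3,3]=s["tcp_pos"]; T=W@np.array(m["T_tool_cam"])
    return dict(f=f,cx=m["cx"],cy=m["cy"],k1=m["k1"],T=T)
def rays(c,uv):
    uv=np.atleast_2d(np.asarray(uv,float)); d=(uv-[c["cx"],c["cy"]])/c["f"]; x=d.copy()
    for _ in range(15): x=d/(1+c["k1"]*(x**2).sum(1,keepdims=True))
    return np.c_[x,np.ones(len(x))]
def pts(c,uv,depth):  # depth -> world
    return (rays(c,uv)*np.asarray(depth)[:,None])@c["T"][:3,:3].T+c["T"][:3,3]
def onplane(c,uv,z):
    r=rays(c,uv)@c["T"][:3,:3].T; o=c["T"][:3,3]; return o+r*((z-o[2])/r[:,2])[:,None]
def proj(c,P):
    P=np.atleast_2d(P); q=(P-c["T"][:3,3])@c["T"][:3,:3]; x=q[:,:2]/q[:,2:]; r2=(x**2).sum(1,keepdims=True)
    return x*(1+c["k1"]*r2)*c["f"]+[c["cx"],c["cy"]]
def cloud(c,mask,D):
    v,u=np.nonzero(mask&(D>0)); return pts(c,np.c_[u,v],D[v,u])
E
python3 - <<'E'
from h import *
names=["wand","wand_socket","tray_front","cradle","clip_left_seat","clip_right_seat","plant","detergent","stain_tin","unit"]
for n in ["scene","side","wrist"]:
    c=cam(n); I,D=env.read_camera(n); cv2.imwrite(f"pics/{n}0.png",I); np.savez(f"{n}0.npz",I=I,D=D)
    print(n,c["T"][:3,3].round(3))
    for t in names:
        if n=="wrist" and t not in("wand","plant"):continue
        for o in env.outline_of(n,t)[:2]:
            P=cloud(c,o["mask"],D)
            if len(P): print(t,round(o["conf"],2),np.round(o["xy"]),len(P),np.median(P,0).round(3),np.percentile(P,3,axis=0).round(3),np.percentile(P,97,axis=0).round(3))
s=env.get_state();print(s["orientation"],s["tcp_pos"],s["clock"])
E
```

```text
pics
scene [1.212 0.663 1.059]
wand 0.67 [265. 196.] 845 [ 0.519 -0.269  0.034] [ 0.376 -0.341 -0.001] [ 0.641 -0.209  0.046]
wand_socket 0.77 [261. 195.] 834 [ 0.525 -0.266  0.034] [ 0.379 -0.34   0.002] [ 0.641 -0.207  0.046]
wand_socket 0.62 [347. 264.] 7149 [0.561 0.127 0.032] [ 0.47  -0.053  0.025] [0.673 0.294 0.097]
tray_front 0.56 [351. 266.] 7508 [0.564 0.129 0.032] [ 0.47  -0.054  0.024] [0.677 0.294 0.107]
cradle 0.56 [347. 264.] 7695 [0.565 0.13  0.032] [ 0.469 -0.055  0.021] [0.686 0.296 0.156]
clip_left_seat 0.85 [348. 268.] 7506 [0.563 0.132 0.032] [ 0.469 -0.055  0.023] [0.675 0.295 0.099]
clip_left_seat 0.44 [506. 335.] 1040 [0.497 0.572 0.065] [0.453 0.539 0.008] [0.514 0.602 0.078]
clip_right_seat 0.71 [349. 262.] 7522 [0.563 0.128 0.032] [ 0.469 -0.055  0.023] [0.675 0.295 0.1  ]
plant 0.62 [204. 217.] 1341 [ 0.749 -0.268  0.085] [ 0.7   -0.329  0.002] [ 0.784 -0.242  0.161]
detergent 0.62 [205. 158.] 914 [ 0.574 -0.499  0.096] [ 0.537 -0.531  0.008] [ 0.598 -0.483  0.188]
stain_tin 0.94 [504. 338.] 1066 [0.498 0.572 0.063] [0.454 0.539 0.003] [0.514 0.603 0.078]

[... 984 characters left out ...]
]
plant 0.96 [269. 179.] 1064 [ 0.731 -0.262  0.091] [ 0.675 -0.527  0.004] [ 0.779 -0.018  0.165]
detergent 0.97 [331. 152.] 847 [ 0.56  -0.495  0.09 ] [ 0.528 -0.52   0.011] [ 0.593 -0.481  0.188]
detergent 0.35 [277. 265.] 13817 [0.653 0.186 0.031] [ 0.477 -0.09   0.002] [0.828 0.309 0.196]
stain_tin 0.92 [334. 389.] 1497 [0.474 0.59  0.057] [0.443 0.546 0.008] [0.509 0.605 0.078]
stain_tin 0.24 [311. 264.] 6415 [0.563 0.163 0.034] [ 0.468 -0.056  0.027] [0.659 0.299 0.089]
unit 0.71 [277. 266.] 14202 [0.656 0.184 0.031] [ 0.476 -0.095  0.002] [0.831 0.309 0.194]
wrist [0.182 0.552 0.374]
[3.03171071e-05 2.29818363e-01 9.73233537e-01 4.65323345e-05] [0.25726529 0.51427561 0.250334  ] 1.25
```

View pics/scene0.png

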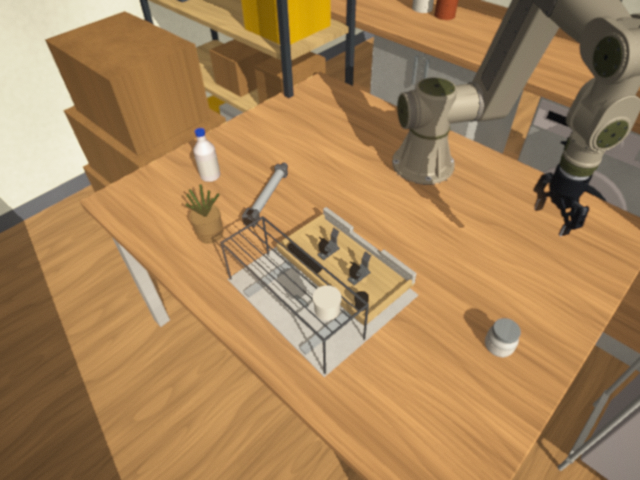

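View pics/side0.png

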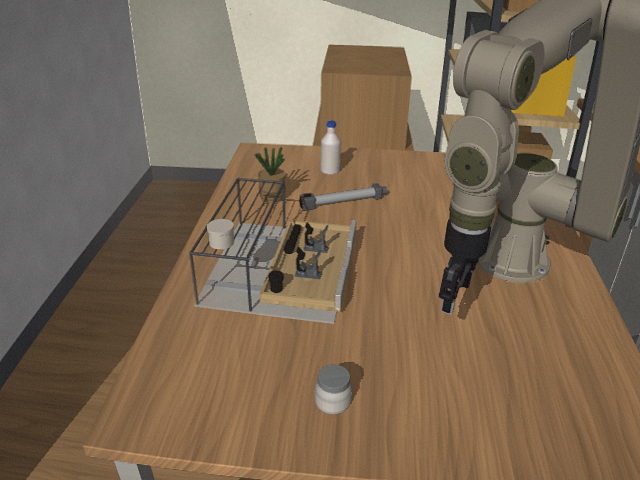

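```bash
cat > est.py <<'E'
from h import *
def wand(P):
    # tube top line: points z 0.026..0.05
    Q=P[(P[:,2]>0.012)&(P[:,2]<0.06)]; xy=Q[:,:2]; m=np.median(xy,0)
    for _ in range(4):
        d=np.linalg.svd(xy-m,full_matrices=False)[2][0]; n=np.array([-d[1],d[0]]); r=(xy-m)@n
        xy=xy[abs(r-np.median(r))<0.03]; t=(xy-m)@d; m=m+d*(np.percentile(t,0.5)+np.percentile(t,99.5))/2
    if d[0]<0:d=-d
    t=(xy-m)@d
    return m,np.degrees(np.arctan2(d[1],d[0])),np.ptp(t),np.percentile(Q[:,2],95)
E
python3 - <<'E'
from est import *
for n in ["scene","side"]:
    c=cam(n); z=np.load(n+"0.npz"); D=z["D"]
    v,u=np.mgrid[:480,:640]; P=pts(c,np.c_[u.ravel(),v.ravel()],D.ravel()); P=P[D.ravel()>0]
    w=P[(P[:,0]>.33)&(P[:,0]<.68)&(P[:,1]>-.40)&(P[:,1]<-.15)&(P[:,2]>.012)&(P[:,2]<.06)]
    print(n,"wand",wand(w))
    f=P[(P[:,0]>.43)&(P[:,0]<.52)&(P[:,1]>-.1)&(P[:,1]<.33)&(P[:,2]>.055)&(P[:,2]<.075)]
    a=np.polyfit(f[:,1],f[:,0],1); print("panel fit",a,np.degrees(np.arctan(-a[0])),len(f),f.min(0),f.max(0))
    k=P[(P[:,0]>.52)&(P[:,0]<.64)&(P[:,1]>0.0)&(P[:,1]<.25)&(P[:,2]>.065)&(P[:,2]<.12)]
    _,l,ce=cv2.kmeans(k.astype(np.float32),2,None,(3,50,1e-5),5,0); print("clips",ce.round(4),[ (k[l.ravel()==i].min(0).round(3),k[l.ravel()==i].max(0).round(3)) for i in (0,1)])
E
```

```text
scene wand (array([ 0.49827581, -0.27634156]), np.float64(23.179363215559963), np.float64(0.30512841035358984), np.float64(0.04499600561813442))
panel fit [0.06988583 0.46711669] -3.9976631477563047 464 [ 0.45348898 -0.05662796  0.05500257] [0.49341257 0.3032389  0.07364111]
clips [[0.5623 0.0562 0.0875]
 [0.579  0.1873 0.0856]] [(array([0.528, 0.041, 0.065]), array([0.594, 0.07 , 0.113])), (array([0.536, 0.163, 0.065]), array([0.64 , 0.249, 0.109]))]
side wand (array([ 0.49393397, -0.27511509]), np.float64(24.47066554152398), np.float64(0.3024747640757385), np.float64(0.046684393320676795))
panel fit [0.07085538 0.46260172] -4.052940712669075 348 [ 0.45332196 -0.05819777  0.05531738] [0.49057977 0.30518426 0.07425787]
clips [[0.5814 0.1907 0.0883]
 [0.5634 0.0578 0.0903]] [(array([0.535, 0.161, 0.065]), array([0.639, 0.249, 0.111])), (array([0.526, 0.039, 0.065]), array([0.588, 0.072, 0.114]))]
```

```bash
cat >> h.py <<'E'
def go(p,yaw,tilt=None):
    "travel/rot for TCP at p, tool x at world yaw deg, tool down"
    s=env.get_state(); q=s["orientation"]; A=R.from_quat([q[1],q[2],q[3],q[0]])
    y=np.radians(yaw); B=R.from_matrix(np.c_[[np.cos(y),np.sin(y),0],[np.sin(y),-np.cos(y),0],[0,0,-1]])
    d=A.inv().apply(np.array(p)-s["tcp_pos"]); w=(A.inv()*B).as_rotvec()
    print("travel",(d/.12).round(3),"rot",(np.degrees(w)/60).round(3),"|d|mm",round(np.linalg.norm(d)*1000),"deg",round(np.degrees(np.linalg.norm(w)),1))
E
python3 - <<'E'
from h import *
m=env.camera_model("wrist"); print(m["fovy"],np.round(m["T_tool_cam"],3))
go([.62,.14,.30],204)
E
```

```text
58.6212389623101 [[ 0.    -0.945 -0.327  0.084]
 [ 1.     0.     0.    -0.   ]
 [-0.    -0.327  0.945 -0.123]
 [ 0.     0.     0.     1.   ]]
travel [-4.099 -1.437 -0.414] rot [ 0.     0.    -0.843] |d|mm 524 deg 50.6
```

```bash
python3 -m pendant '[{"travel":[-1,-0.6,-0.42],"rot":[0,0,-0.84],"fingers":1},{"travel":[-1,-0.6,-0.42],"rot":[0,0,-0.84],"fingers":1},{"travel":[-1,-0.6,-0.42],"rot":[0,0,-0.84],"fingers":1},{"travel":[-1,-0.6,-0.42],"rot":[0,0,-0.84],"fingers":1},{"travel":[-1,-0.6,-0.42],"rot":[0,0,-0.84],"fingers":1},{"travel":[-1,-0.6,-0.42],"rot":[0,0,-0.84],"fingers":1}]'; python3 -c "
from h import *
go([.62,.14,.30],204)"
```

```text
clock: 1.85
tcp_pos: [0.333, 0.3957, 0.3012]
orientation: [0.0, -0.206, 0.979, 0.0]
wrist_force: [0.2, -0.2, -0.2]
finger_gap: 0.0856
grip_force: 0.0
travel [-1.332 -2.913  0.01 ] rot [ 0.     0.001 -0.005] |d|mm 384 deg 0.3
```

```bash
M='x'; python3 -m pendant '[{"travel":[-0.45,-0.97,0],"rot":[0,0,0],"fingers":1},{"travel":[-0.45,-0.97,0],"rot":[0,0,0],"fingers":1},{"travel":[-0.45,-0.97,0],"rot":[0,0,0],"fingers":1}]' >/dev/null; python3 -m pendant '[{"travel":[-0.45,-0.97,0],"rot":[0,0,0],"fingers":1},{"travel":[-0.45,-0.97,0],"rot":[0,0,0],"fingers":1},{"travel":[-0.45,-0.97,0],"rot":[0,0,0],"fingers":1}]' >/dev/null;  python3 -m pendant '[{"travel":[-0.45,-0.97,0],"rot":[0,0,0],"fingers":1},{"travel":[-0.45,-0.97,0],"rot":[0,0,0],"fingers":1},{"travel":[-0.45,-0.97,0],"rot":[0,0,0],"fingers":1},{"travel":[-0.45,-0.97,0],"rot":[0,0,0],"fingers":1}]'
python3 - <<'E'
from h import *
c=cam("wrist"); I,D=env.read_camera("wrist"); cv2.imwrite("pics/w1.png",I); np.savez("w1.npz",I=I,D=D,T=c["T"])
P=onplane(c,[[0,0],[639,0],[0,479],[639,479]],.03); print(P.round(3))
E
```

```text
clock: 2.85
tcp_pos: [0.6226, 0.1371, 0.2992]
orientation: [-0.0, -0.201, 0.98, -0.0]
wrist_force: [0.3, 0.1, 0.7]
finger_gap: 0.0857
grip_force: 0.0
[[ 0.58  -0.189  0.03 ]
 [ 0.357  0.331  0.03 ]
 [ 1.173 -0.106  0.03 ]
 [ 0.825  0.703  0.03 ]]
```

View pics/w1.png

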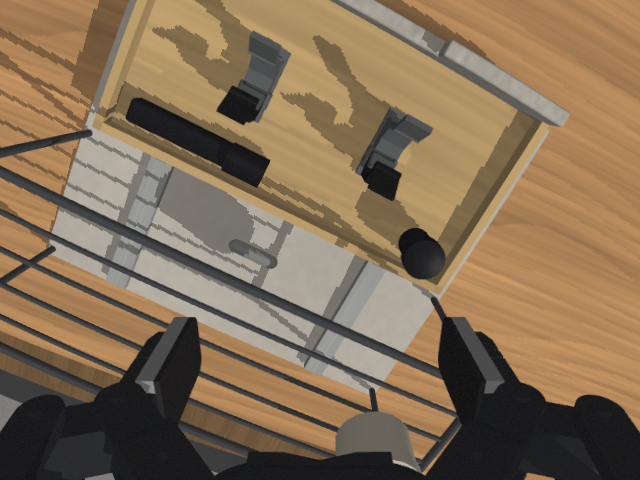

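```bash
cat > unit.py <<'E'
from est import *
def analyse(f,yaw0=-4.0,name=None):
    z=np.load(f); c=cam("wrist"); c["T"]=z["T"]; D=z["D"]
    v,u=np.mgrid[:480,:640]; P=pts(c,np.c_[u.ravel(),v.ravel()],D.ravel()); P=P[D.ravel()>0]
    P=P[(P[:,0]>.42)&(P[:,0]<.78)&(P[:,1]>-.1)&(P[:,1]<.34)]
    # panel top z .06-.075, its yaw
    y=np.radians(yaw0)
    for _ in range(3):
        U=np.c_[P[:,0]*np.cos(y)+P[:,1]*np.sin(y),-P[:,0]*np.sin(y)+P[:,1]*np.cos(y),P[:,2]]
        f1=U[(U[:,0]<.50)&(U[:,2]>.06)&(U[:,2]<.076)]; a=np.polyfit(f1[:,1],f1[:,0],1); y-=np.arctan(a[0])
    U=np.c_[P[:,0]*np.cos(y)+P[:,1]*np.sin(y),-P[:,0]*np.sin(y)+P[:,1]*np.cos(y),P[:,2]]
    f1=U[(U[:,0]<.50)&(U[:,2]>.06)&(U[:,2]<.076)]
    print("yaw",np.degrees(y),"panel x",np.percentile(f1[:,0],[2,50,98]),"y",np.percentile(f1[:,1],[.5,99.5]),"ztop",np.median(f1[:,2]))
    fl=U[(U[:,2]>.02)&(U[:,2]<.04)]; print("floor z",np.median(fl[:,2]))
    return U,y
E
python3 - <<'E'
from unit import *
U,y=analyse("w1.npz")
k=U[(U[:,2]>.05)&(U[:,2]<.13)&(U[:,0]>.5)&(U[:,0]<.62)]
x0,y0=.44,.0; S=2500
H=np.zeros((500,800),np.float32)
k2=U[(U[:,2]<.13)]
i=((k2[:,0]-.50)*4000).astype(int); j=((k2[:,1]-.06)*4000).astype(int)
ok=(i>=0)&(i<500)&(j>=0)&(j<800); 
for a,b,zz in zip(i[ok],j[ok],k2[ok,2]): H[a:a+4,b:b+4]=np.maximum(H[a:a+4,b:b+4],zz)
cv2.imwrite("pics/h1.png",cv2.applyColorMap(np.clip((H-.02)/.1*255,0,255).astype(np.uint8),cv2.COLORMAP_JET)[::-1,::-1])
E
```

```text
yaw -4.090346970983431 panel x [0.45560253 0.46288875 0.46920136] y [0.21623501 0.33462577] ztop 0.06735394785096893
floor z 0.029702903799234986
```

View pics/h1.png

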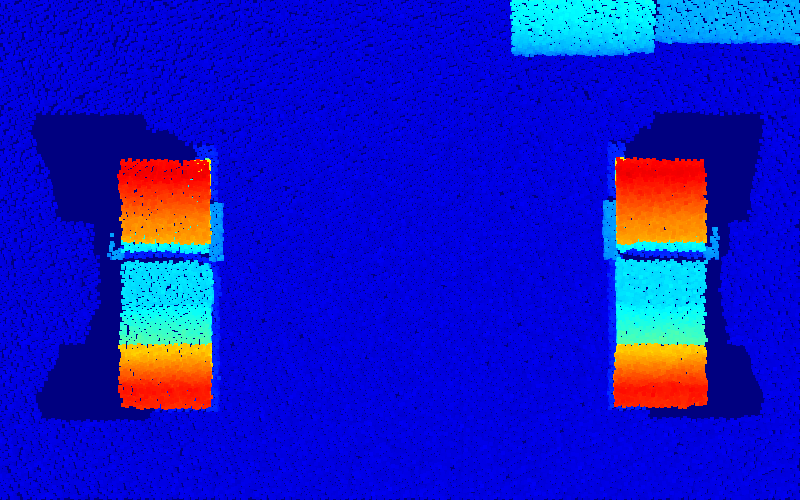

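```bash
python3 -c "
from h import *
go([.497,-.276,.25],204.0)"
```

```text
travel [ 2.315 -2.766  0.415] rot [ 0.001 -0.001 -0.012] |d|mm 436 deg 0.7
```

```bash
python3 -m pendant '[{"travel":[0.77,-0.92,0.14],"rot":[0,0,0],"fingers":1},{"travel":[0.77,-0.92,0.14],"rot":[0,0,0],"fingers":1},{"travel":[0.77,-0.92,0.14],"rot":[0,0,0],"fingers":1}]' >/dev/null; python3 -m pendant '[{"travel":[0.77,-0.92,0.14],"rot":[0,0,0],"fingers":1},{"travel":[0.77,-0.92,0.14],"rot":[0,0,0],"fingers":1},{"travel":[0.77,-0.92,0.14],"rot":[0,0,0],"fingers":1}]' >/dev/null; python3 -m pendant '[{"travel":[0.77,-0.92,0.14],"rot":[0,0,0],"fingers":1},{"travel":[0.77,-0.92,0.14],"rot":[0,0,0],"fingers":1},{"travel":[0.77,-0.92,0.14],"rot":[0,0,0],"fingers":1},{"travel":[0.77,-0.92,0.14],"rot":[0,0,0],"fingers":1}]'
python3 - <<'E'
from est import *
c=cam("wrist"); I,D=env.read_camera("wrist"); cv2.imwrite("pics/w2.png",I); np.savez("w2.npz",I=I,D=D,T=c["T"])
for o in env.outline_of("wrist","wand")[:2]:
    P=cloud(c,o["mask"],D); print(o["conf"],np.round(o["xy"]),wand(P))
    Q=P[P[:,2]>.01]; m,a,_,_=wand(P); d=np.array([np.cos(np.radians(a)),np.sin(np.radians(a))]); t=(Q[:,:2]-m)@d; n=(Q[:,:2]-m)@[-d[1],d[0]]
    for b in np.arange(-.15,.15,.02):
        k=(t>b)&(t<b+.02); print(round(b+.01,2),k.sum(),np.percentile(n[k],[2,98]).round(4) if k.sum()>5 else "",np.percentile(Q[k,2],95).round(4) if k.sum()>5 else "")
E
```

```text
clock: 3.9
tcp_pos: [0.4958, -0.277, 0.2496]
orientation: [-0.001, -0.201, 0.98, -0.0]
wrist_force: [0.7, 0.0, -0.3]
finger_gap: 0.0855
grip_force: 0.0
0.88 [308. 170.] (array([ 0.49840571, -0.2826432 ]), np.float64(23.801260817093706), np.float64(0.296624411390953), np.float64(0.04432173404610951))
-0.14 847 [-0.0134  0.0133] 0.036
-0.12 1663 [-0.021   0.0202] 0.0447
-0.1 1312 [-0.0184  0.0173] 0.043
-0.08 1124 [-0.0157  0.0152] 0.0381
-0.06 1053 [-0.0157  0.0152] 0.0382
-0.04 1000 [-0.0154  0.0151] 0.0381
-0.02 954 [-0.0155  0.015 ] 0.0382
-0.0 902 [-0.0156  0.015 ] 0.0381
0.02 851 [-0.0154  0.0149] 0.0381
0.04 813 [-0.0153  0.0149] 0.0381
0.06 767 [-0.0157  0.0148] 0.0382
0.08 716 [-0.0153  0.0148] 0.0381
0.1 1111 [-0.0204  0.0198] 0.0431
0.12 1005 [-0.0217  0.0207] 0.0481
0.14 691 [-0.0212  0.0198] 0.048
```

View pics/w2.png

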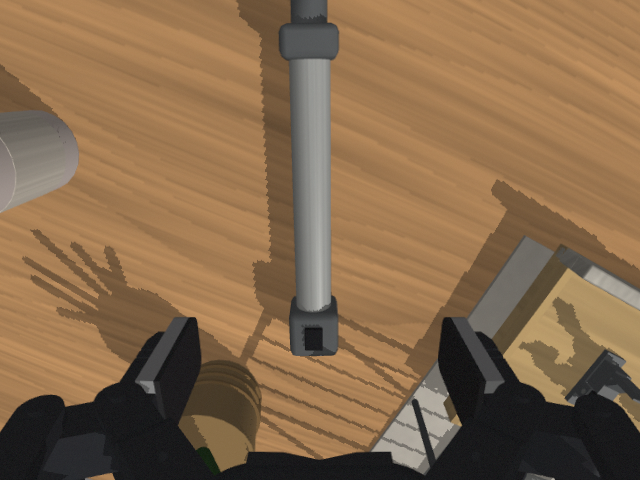

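```bash
python3 -c "
from h import *
go([.4966,-.2833,.023],203.8)"
```

```text
travel [ 0.037 -0.077  1.894] rot [ 0.001  0.    -0.007] |d|mm 228 deg 0.4
```

```bash
python3 -m pendant '[{"travel":[0.03,-0.07,0.4],"rot":[0,0,0],"fingers":1},{"travel":[0.03,-0.07,0.7],"rot":[0,0,0],"fingers":1},{"travel":[0.03,-0.07,1],"rot":[0,0,0],"fingers":1},{"travel":[0.03,-0.07,1],"rot":[0,0,0],"fingers":1},{"travel":[0.03,-0.07,1],"rot":[0,0,0],"fingers":1}]'; python3 -c "
from h import *
go([.4966,-.2833,.023],203.8)"
```

```text
clock: 4.5
tcp_pos: [0.4981, -0.281, 0.131]
orientation: [-0.0, -0.205, 0.979, 0.0]
wrist_force: [0.6, -1.0, 0.3]
finger_gap: 0.0855
grip_force: 0.0
travel [ 0.019 -0.013  0.9  ] rot [ 0.001 -0.    -0.003] |d|mm 108 deg 0.2
```

```bash
python3 -m pendant '[{"travel":[0.02,-0.01,0.3],"rot":[0,0,0],"fingers":1},{"travel":[0.02,-0.01,0.6],"rot":[0,0,0],"fingers":1},{"travel":[0.02,-0.01,0.8],"rot":[0,0,0],"fingers":1},{"travel":[0.02,-0.01,0.9],"rot":[0,0,0],"fingers":1},{"travel":[0.02,-0.01,0.9],"rot":[0,0,0],"fingers":1},{"travel":[0.02,-0.01,0.9],"rot":[0,0,0],"fingers":1}]'
```

```text
clock: 5.1
tcp_pos: [0.4974, -0.2857, 0.0243]
orientation: [0.001, -0.204, 0.979, -0.001]
wrist_force: [-0.4, -0.2, 0.7]
finger_gap: 0.0859
grip_force: 0.0
```

```bash
python3 -m pendant '[{"travel":[0,0,0],"rot":[0,0,0],"fingers":-0.6},{"travel":[0,0,0],"rot":[0,0,0],"fingers":-0.6},{"travel":[0,0,0],"rot":[0,0,0],"fingers":-1},{"travel":[0,0,0],"rot":[0,0,0],"fingers":-1},{"travel":[0,0,0],"rot":[0,0,0],"fingers":-1},{"travel":[0,0,0],"rot":[0,0,0],"fingers":-1},{"travel":[0,0,0],"rot":[0,0,0],"fingers":-1},{"travel":[0,0,0],"rot":[0,0,0],"fingers":-1}]' 70; python3 -c "
from h import *
go([.4966,-.2833,.023],203.8)"
```

```text
clock: 5.9
tcp_pos: [0.4964, -0.2853, 0.0232]
orientation: [0.0, -0.203, 0.979, -0.0]
wrist_force: [0.7, 0.6, 6.3]
finger_gap: 0.0301
grip_force: 69.1
travel [-0.008  0.015  0.002] rot [-0.001  0.001 -0.006] |d|mm 2 deg 0.3
```

```bash
python3 -m pendant '[{"travel":[0,0,-0.1],"rot":[0,0,0],"fingers":-1},{"travel":[0,0,-0.3],"rot":[0,0,0],"fingers":-1},{"travel":[0,0,-0.6],"rot":[0,0,0],"fingers":-1},{"travel":[0,0,-1],"rot":[0,0,0],"fingers":-1},{"travel":[0,0,-1],"rot":[0,0,0],"fingers":-1}]' >/dev/null; python3 -m pendant '[{"travel":[0,0,-0.4],"rot":[0,0,0],"fingers":-1},{"travel":[0,0,-0.8],"rot":[0,0,0],"fingers":-1},{"travel":[0,0,-0.85],"rot":[0,0,0],"fingers":-1},{"travel":[0,0,-0.85],"rot":[0,0,0],"fingers":-1}]'; python3 -c "
from h import *
go([.565,.1164,.25],265.91)"
```

```text
clock: 6.8
tcp_pos: [0.4966, -0.2855, 0.2459]
orientation: [0.001, -0.203, 0.979, -0.001]
wrist_force: [-0.6, 0.0, -2.3]
finger_gap: 0.03
grip_force: 70.3
travel [-1.857  2.845 -0.039] rot [-0.004 -0.    -1.041] |d|mm 408 deg 62.4
```

```bash
python3 -m pendant '[{"travel":[-0.06,0.09,-0.03],"rot":[0,0,-0.05],"fingers":-1},{"travel":[-0.12,0.2,-0.03],"rot":[0,0,-0.15],"fingers":-1},{"travel":[-0.2,0.3,-0.03],"rot":[0,0,-0.27],"fingers":-1},{"travel":[-0.28,0.42,-0.03],"rot":[0,0,-0.39],"fingers":-1},{"travel":[-0.36,0.54,-0.03],"rot":[0,0,-0.51],"fingers":-1},{"travel":[-0.44,0.66,-0.03],"rot":[0,0,-0.63],"fingers":-1},{"travel":[-0.52,0.78,-0.03],"rot":[0,0,-0.75],"fingers":-1},{"travel":[-0.58,0.88,-0.03],"rot":[0,0,-0.87],"fingers":-1},{"travel":[-0.62,0.95,-0.03],"rot":[0,0,-0.97],"fingers":-1},{"travel":[-0.62,0.95,-0.03],"rot":[0,0,-1],"fingers":-1}]'; python3 -c "
from h import *
go([.565,.1164,.25],265.91)"
```

```text
clock: 7.8
tcp_pos: [0.5174, -0.1488, 0.245]
orientation: [-0.001, -0.667, 0.745, 0.003]
wrist_force: [0.7, -0.1, -1.6]
finger_gap: 0.0297
grip_force: 70.1
travel [-2.241 -0.152 -0.038] rot [ 0.005  0.002 -0.036] |d|mm 270 deg 2.2
```

```bash
python3 -m pendant '[{"travel":[-0.2,0,-0.03],"rot":[0,0,0],"fingers":-1},{"travel":[-0.5,-0.05,-0.03],"rot":[0,0,-0.03],"fingers":-1},{"travel":[-0.85,-0.05,-0.03],"rot":[0,0,-0.03],"fingers":-1},{"travel":[-1,-0.05,-0.03],"rot":[0,0,-0.03],"fingers":-1}]' >/dev/null; python3 -m pendant '[{"travel":[-0.3,-0.04,0],"rot":[0,0,0],"fingers":-1},{"travel":[-0.6,-0.07,0],"rot":[0,0,0],"fingers":-1},{"travel":[-0.9,-0.07,0],"rot":[0,0,0],"fingers":-1},{"travel":[-1,-0.07,0],"rot":[0,0,0],"fingers":-1},{"travel":[-1.0,-0.07,0],"rot":[0,0,0],"fingers":-1}]' >/dev/null; python3 -m pendant '[{"travel":[-0.2,-0.04,0],"rot":[0,0,0],"fingers":-1},{"travel":[-0.2,-0.04,0],"rot":[0,0,0],"fingers":-1},{"travel":[-0.2,-0.04,0],"rot":[0,0,0],"fingers":-1},{"travel":[-0.2,-0.04,0],"rot":[0,0,0],"fingers":-1}]'
python3 - <<'E'
from h import *
go([.565,.1164,.25],265.91)
c=cam("wrist"); I,D=env.read_camera("wrist"); cv2.imwrite("pics/w3.png",I); np.savez("w3.npz",I=I,D=D,T=c["T"])
go([.565,.1164,.15],265.91)
E
```

```text
clock: 9.1
tcp_pos: [0.563, 0.1089, 0.2509]
orientation: [-0.001, -0.677, 0.736, 0.0]
wrist_force: [0.3, 0.8, -1.0]
finger_gap: 0.0299
grip_force: 70.1
travel [-0.064 -0.011  0.007] rot [ 0.001 -0.001 -0.012] |d|mm 8 deg 0.7
travel [-0.064 -0.011  0.842] rot [ 0.001 -0.    -0.012] |d|mm 101 deg 0.7
```

View pics/w3.png

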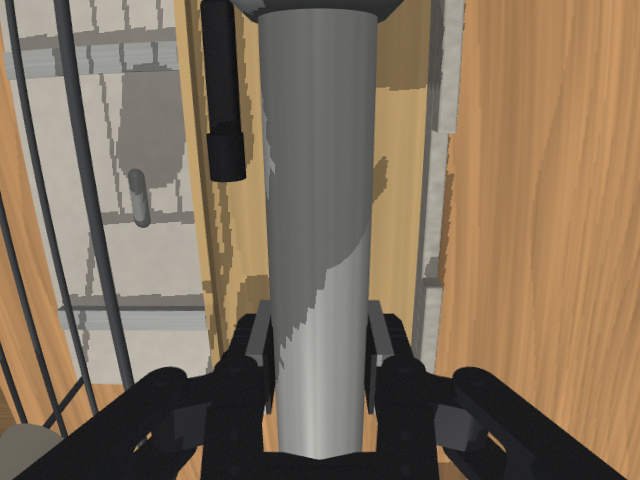

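```bash
cat > held.py <<'E'
from unit import *
def held(f,s):
    z=np.load(f); c=cam("wrist"); c["T"]=z["T"]; D=z["D"]
    v,u=np.mgrid[:480,:640]; P=pts(c,np.c_[u.ravel(),v.ravel()],D.ravel()); P=P[D.ravel()>0]
    q=s["orientation"]; A=R.from_quat([q[1],q[2],q[3],q[0]]); L=A.inv().apply(P-s["tcp_pos"])
    L=L[(abs(L[:,1])<.03)&(abs(L[:,2])<.03)]
    for a in np.arange(.0,.15,.015):
        k=L[(L[:,0]>a)&(L[:,0]<a+.015)]
        if len(k)>20:
            # circle fit in y,z
            M=np.c_[2*k[:,1],2*k[:,2],np.ones(len(k))]; sol=np.linalg.lstsq(M,(k[:,1:]**2).sum(1),rcond=None)[0]
            print(round(a+.0075,4),len(k),"yrange",np.percentile(k[:,1],[1,99]).round(4),"ztop",np.percentile(k[:,2],2).round(4),"circ",sol[:2].round(4),round(np.sqrt(sol[2]+sol[0]**2+sol[1]**2),4))
    print("x of tube/moulding:",np.percentile(L[:,0],[.5,99.5]).round(3), "moulding start", L[(L[:,2]<-.019)][:,0].min() if (L[:,2]<-.019).any() else None)
E
python3 - <<'E'
from held import *
held("w3.npz",env.get_state())
U,y=analyse("w3.npz")
# repeat for w1 panel face restricted
E
```

```text
0.0075 10161 yrange [-0.0281  0.0283] ztop -0.0291 circ [ 0.     -0.0098] 0.0203
0.0225 4371 yrange [-0.0151  0.0152] ztop -0.0149 circ [0.0001 0.0014] 0.0157
0.0375 4968 yrange [-0.0152  0.0151] ztop -0.0149 circ [-0.      0.0013] 0.0157
0.0525 5645 yrange [-0.0152  0.015 ] ztop -0.015 circ [-0.0001  0.0012] 0.0156
0.0675 6333 yrange [-0.0154  0.0149] ztop -0.015 circ [-0.0002  0.0012] 0.0156
0.0825 7051 yrange [-0.0155  0.0147] ztop -0.0151 circ [-0.0004  0.001 ] 0.0154
0.0975 8368 yrange [-0.019  0.018] ztop -0.0173 circ [-0.0005 -0.0005] 0.0154
x of tube/moulding: [-0.034  0.104] moulding start -0.010329651236500958
yaw -3.8843011918123076 panel x [0.45640915 0.46387667 0.46993041] y [0.00684954 0.29555974] ztop 0.06732730942899734
floor z 0.02973369662743186
```

```bash
python3 -m pendant '[{"travel":[-0.065,-0.012,0.2],"rot":[0,0,0],"fingers":-1},{"travel":[-0.065,-0.012,0.45],"rot":[0,0,-0.01],"fingers":-1},{"travel":[-0.065,-0.012,0.7],"rot":[0,0,-0.01],"fingers":-1},{"travel":[-0.065,-0.012,0.9],"rot":[0,0,-0.01],"fingers":-1},{"travel":[-0.065,-0.012,0.97],"rot":[0,0,-0.01],"fingers":-1},{"travel":[-0.065,-0.012,0.97],"rot":[0,0,-0.01],"fingers":-1},{"travel":[-0.065,-0.012,0.97],"rot":[0,0,-0.01],"fingers":-1}]' 120
python3 - <<'E'
from h import *
go([.5652,.1164,.105],265.8)
I,D=env.read_camera("side"); cv2.imwrite("pics/s2.png",cv2.resize(I[190:320,200:380],None,fx=4,fy=4,interpolation=cv2.INTER_CUBIC))
E
```

```text
clock: 9.85
tcp_pos: [0.5663, 0.1175, 0.1363]
orientation: [0.001, -0.681, 0.732, -0.0]
wrist_force: [-1.0, -0.5, -1.3]
finger_gap: 0.0293
grip_force: 118.7
travel [0.01  0.009 0.261] rot [-0.001  0.     0.001] |d|mm 31 deg 0.1
```

View pics/s2.png

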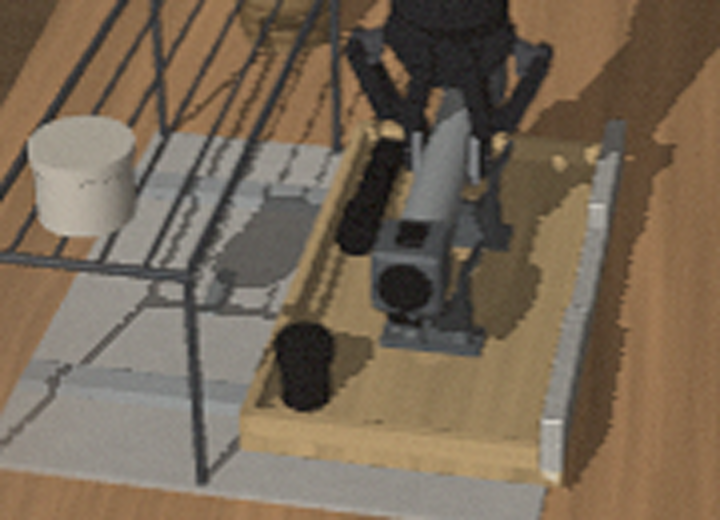

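```bash
python3 -m pendant '[{"travel":[0.01,0.008,0.08],"rot":[0,0,0],"fingers":-1},{"travel":[0.01,0.008,0.16],"rot":[0,0,0],"fingers":-1},{"travel":[0.01,0.008,0.22],"rot":[0,0,0],"fingers":-1},{"travel":[0.01,0.008,0.26],"rot":[0,0,0],"fingers":-1},{"travel":[0.01,0.008,0.26],"rot":[0,0,0],"fingers":-1},{"travel":[0.01,0.008,0.26],"rot":[0,0,0],"fingers":-1}]'; python3 -c "
from h import *
go([.5652,.1164,.088],265.8)"
```

```text
clock: 10.5
tcp_pos: [0.5644, 0.1167, 0.1037]
orientation: [-0.0, -0.681, 0.732, 0.0]
wrist_force: [-0.7, -0.9, -1.1]
finger_gap: 0.0289
grip_force: 118.7
travel [ 0.002 -0.007  0.131] rot [0.    0.    0.001] |d|mm 16 deg 0.1
```

```bash
python3 -m pendant '[{"travel":[0,0,0.02],"rot":[0,0,0],"fingers":-1},{"travel":[0,0,0.04],"rot":[0,0,0],"fingers":-1},{"travel":[0,0,0.06],"rot":[0,0,0],"fingers":-1},{"travel":[0,0,0.08],"rot":[0,0,0],"fingers":-1},{"travel":[0,0,0.1],"rot":[0,0,0],"fingers":-1},{"travel":[0,0,0.12],"rot":[0,0,0],"fingers":-1},{"travel":[0,0,0.12],"rot":[0,0,0],"fingers":-1}]'
```

```text
clock: 11.2
tcp_pos: [0.5695, 0.1168, 0.0936]
orientation: [0.004, -0.681, 0.732, -0.004]
wrist_force: [1.4, -0.2, 13.4]
finger_gap: 0.0293
grip_force: 121.1
```

```bash
python3 -m pendant '[{"travel":[0,0,0.03],"rot":[0,0,0],"fingers":-1},{"travel":[0,0,0.05],"rot":[0,0,0],"fingers":-1},{"travel":[0,0,0.07],"rot":[0,0,0],"fingers":-1},{"travel":[0,0,0.07],"rot":[0,0,0],"fingers":-1}]'; python3 -c "
from h import *
print(env.get_state()['wrist_force'],env.get_state()['tcp_pos'])"
```

```text
clock: 11.6
tcp_pos: [0.566, 0.1168, 0.0819]
orientation: [0.001, -0.681, 0.732, -0.001]
wrist_force: [2.3, 1.1, 1.8]
finger_gap: 0.0291
grip_force: 119.7
[2.28602085 1.13974199 1.750733  ] [0.56602388 0.11683192 0.08186568]
```

```bash
python3 -m pendant '[{"travel":[0,0,0.02],"rot":[0,0,0],"fingers":-1},{"travel":[0,0,0.04],"rot":[0,0,0],"fingers":-1},{"travel":[0,0,0.06],"rot":[0,0,0],"fingers":-1},{"travel":[0,0,0.08],"rot":[0,0,0],"fingers":-1},{"travel":[0,0,0.09],"rot":[0,0,0],"fingers":-1},{"travel":[0,0,0.09],"rot":[0,0,0],"fingers":-1}]'; python3 -c "
from h import *
for i in range(1): env.read_camera('wrist')
s=env.get_state(); print(s['wrist_force'],s['tcp_pos'])"
```

```text
clock: 12.2
tcp_pos: [0.5664, 0.1169, 0.0732]
orientation: [0.002, -0.681, 0.732, -0.002]
wrist_force: [-1.2, 0.5, 17.3]
finger_gap: 0.0292
grip_force: 120.7
[-0.71358119  0.39061258 17.33221492] [0.56633309 0.1168815  0.07316823]
```

```bash
python3 -m pendant '[{"travel":[0,0,-0.02],"rot":[0,0,0],"fingers":-1},{"travel":[0,0,-0.03],"rot":[0,0,0],"fingers":-0.3},{"travel":[0,0,-0.03],"rot":[0,0,0],"fingers":0},{"travel":[0,0,-0.03],"rot":[0,0,0],"fingers":0.2},{"travel":[0,0,-0.03],"rot":[0,0,0],"fingers":0.2},{"travel":[0,0,-0.03],"rot":[0,0,0],"fingers":0.2}]' 20;  python3 -m pendant '[{"travel":[0,0,-0.2],"rot":[0,0,0],"fingers":0.2},{"travel":[0,0,-0.45],"rot":[0,0,0],"fingers":0.2},{"travel":[0,0,-0.8],"rot":[0,0,0],"fingers":0.2},{"travel":[0,0,-1],"rot":[0,0,0],"fingers":0.2},{"travel":[0,0,-1],"rot":[0,0,0],"fingers":0.2}]'
python3 - <<'E'
from h import *
c=cam("wrist"); I,D=env.read_camera("wrist"); np.savez("w4.npz",I=I,D=D,T=c["T"]); cv2.imwrite("pics/w4.png",I)
v,u=np.mgrid[:480,:640]; P=pts(c,np.c_[u.ravel(),v.ravel()],D.ravel()); P=P[(D.ravel()>0)]
y=np.radians(-4.0); U=np.c_[P[:,0]*np.cos(y)+P[:,1]*np.sin(y),-P[:,0]*np.sin(y)+P[:,1]*np.cos(y),P[:,2]]
k=U[(U[:,0]>.525)&(U[:,0]<.59)&(U[:,2]>.06)&(U[:,2]<.115)]
for a in np.arange(-.02,.32,.02):
    j=k[(k[:,1]>a)&(k[:,1]<a+.02)]
    if len(j)>20: print(round(a+.01,2),len(j),np.percentile(j[:,0],[2,98]).round(4),np.percentile(j[:,2],[50,97]).round(4))
go([.5,.1164,.193],265.8)
E
```

```text
clock: 12.85
tcp_pos: [0.564, 0.1167, 0.0734]
orientation: [-0.0, -0.681, 0.732, 0.0]
wrist_force: [-0.6, -0.2, 0.4]
finger_gap: 0.0513
grip_force: 0.0
clock: 13.35
tcp_pos: [0.5668, 0.1169, 0.1982]
orientation: [0.003, -0.681, 0.732, -0.002]
wrist_force: [-0.3, 0.1, 0.7]
finger_gap: 0.0512
grip_force: 0.0
0.03 1789 [0.5358 0.5769] [0.093  0.0951]
0.05 3287 [0.5361 0.5761] [0.0921 0.095 ]
0.07 2241 [0.5407 0.5706] [0.0857 0.0883]
0.09 4513 [0.5264 0.5838] [0.0914 0.1081]
0.11 2474 [0.5278 0.5818] [0.0866 0.1068]
0.13 1817 [0.5403 0.5704] [0.0856 0.0882]
0.15 1699 [0.5403 0.5703] [0.0856 0.0883]
0.17 1556 [0.5404 0.5702] [0.0856 0.0882]
0.19 1437 [0.5402 0.5704] [0.0856 0.0882]
0.21 3399 [0.5267 0.584 ] [0.0875 0.1075]
0.23 1769 [0.5268 0.5829] [0.0874 0.1076]
0.25 1142 [0.5401 0.5704] [0.0855 0.0882]
0.27 2391 [0.5349 0.5768] [0.0914 0.0975]
0.29 1300 [0.5356 0.5773] [0.0941 0.0983]
0.31 287 [0.5359 0.5775] [0.0928 0.0944]
travel [0.043 0.546 0.021] rot [-0.004  0.001  0.001] |d|mm 66 deg 0.2
```

View pics/w4.png

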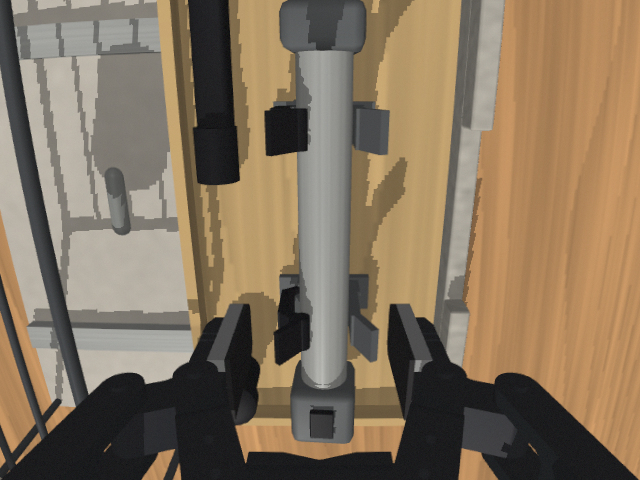

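```bash
python3 -m pendant '[{"travel":[0,0.35,0.05],"rot":[0,0,0],"fingers":-1},{"travel":[0,0.7,0.05],"rot":[0,0,0],"fingers":-1},{"travel":[0,1,0.05],"rot":[0,0,0],"fingers":-1},{"travel":[0,1,0.05],"rot":[0,0,0],"fingers":-1}]' 60; python3 -c "
from h import *
go([.415,.127,.09],266)"
```

```text
clock: 13.8
tcp_pos: [0.4383, 0.1255, 0.1856]
orientation: [-0.003, -0.682, 0.732, 0.003]
wrist_force: [-0.1, -0.1, -0.4]
finger_gap: 0.0004
grip_force: 0.0
travel [0.    0.188 0.798] rot [ 0.008 -0.001 -0.001] |d|mm 98 deg 0.5
```

```bash
python3 -m pendant '[{"travel":[0,0.16,0.1],"rot":[0,0,0],"fingers":-1},{"travel":[0,0.16,0.5],"rot":[0,0,0],"fingers":-1},{"travel":[0,0.16,0.8],"rot":[0,0,0],"fingers":-1},{"travel":[0,0.16,0.8],"rot":[0,0,0],"fingers":-1},{"travel":[0,0.16,0.8],"rot":[0,0,0],"fingers":-1}]' ; python3 -c "
from h import *
go([.415,.127,.045],266)"
```

```text
clock: 14.3
tcp_pos: [0.4251, 0.1266, 0.0914]
orientation: [-0.001, -0.681, 0.732, 0.001]
wrist_force: [-0.0, 0.3, 0.7]
finger_gap: -0.0001
grip_force: 0.0
travel [0.003 0.083 0.387] rot [ 0.003 -0.    -0.002] |d|mm 47 deg 0.2
```

```bash
python3 -m pendant '[{"travel":[0,0.06,0.15],"rot":[0,0,0],"fingers":-1},{"travel":[0,0.06,0.3],"rot":[0,0,0],"fingers":-1},{"travel":[0,0.06,0.37],"rot":[0,0,0],"fingers":-1},{"travel":[0,0.06,0.37],"rot":[0,0,0],"fingers":-1},{"travel":[0,0.06,0.37],"rot":[0,0,0],"fingers":-1}]'
python3 - <<'E'
from h import *
s=env.get_state(); print(s["tcp_pos"],s["wrist_force"])
go([.4654-.02,.1248,.045],266)
go([.4654+.13-.0145,.1155,.045],266)
E
```

```text
clock: 14.8
tcp_pos: [0.4196, 0.1274, 0.0486]
orientation: [0.001, -0.681, 0.732, -0.0]
wrist_force: [0.1, -0.0, -0.5]
finger_gap: -0.0001
grip_force: 0.0
[0.41964669 0.12735383 0.04859579] [ 0.10928822 -0.01810981 -0.46591661]
travel [ 0.006 -0.216  0.03 ] rot [-0.002  0.    -0.002] |d|mm 26 deg 0.2
travel [ 0.002 -1.347  0.032] rot [-0.002  0.    -0.002] |d|mm 162 deg 0.2
```

```bash
python3 -m pendant '[{"travel":[0,-0.1,0.03],"rot":[0,0,0],"fingers":-1},{"travel":[0,-0.2,0.03],"rot":[0,0,0],"fingers":-1},{"travel":[0,-0.26,0.03],"rot":[0,0,0],"fingers":-1},{"travel":[0,-0.32,0.03],"rot":[0,0,0],"fingers":-1},{"travel":[0,-0.38,0.03],"rot":[0,0,0],"fingers":-1},{"travel":[0,-0.46,0.03],"rot":[0,0,0],"fingers":-1},{"travel":[0,-0.54,0.03],"rot":[0,0,0],"fingers":-1},{"travel":[0,-0.62,0.03],"rot":[0,0,0],"fingers":-1},{"travel":[0,-0.7,0.03],"rot":[0,0,0],"fingers":-1},{"travel":[0,-0.78,0.03],"rot":[0,0,0],"fingers":-1}]'
```

```text
clock: 15.8
tcp_pos: [0.5125, 0.1205, 0.0437]
orientation: [-0.0, -0.681, 0.732, 0.0]
wrist_force: [-2.7, 1.8, 0.8]
finger_gap: -0.0
grip_force: 1.5
```

```bash
python3 -m pendant '[{"travel":[0,-0.06,0],"rot":[0,0,0],"fingers":-1},{"travel":[0,-0.12,0],"rot":[0,0,0],"fingers":-1},{"travel":[0,-0.18,0],"rot":[0,0,0],"fingers":-1},{"travel":[0,-0.24,0],"rot":[0,0,0],"fingers":-1},{"travel":[0,-0.3,0],"rot":[0,0,0],"fingers":-1}]'
```

```text
clock: 16.3
tcp_pos: [0.5481, 0.1179, 0.0438]
orientation: [-0.0, -0.681, 0.732, 0.0]
wrist_force: [-2.9, 2.5, -1.9]
finger_gap: -0.0001
grip_force: 1.4
```

```bash
python3 -m pendant '[{"travel":[0,-0.04,0],"rot":[0,0,0],"fingers":-1},{"travel":[0,-0.08,0],"rot":[0,0,0],"fingers":-1},{"travel":[0,-0.12,0],"rot":[0,0,0],"fingers":-1},{"travel":[0,-0.15,0],"rot":[0,0,0],"fingers":-1}]'; python3 -m pendant '[{"travel":[0,-0.03,0],"rot":[0,0,0],"fingers":-1},{"travel":[0,-0.06,0],"rot":[0,0,0],"fingers":-1},{"travel":[0,-0.09,0],"rot":[0,0,0],"fingers":-1}]'; python3 -c "
from h import *
env.read_camera('wrist')
s=env.get_state(); print(s['tcp_pos'],s['wrist_force'])"
```

```text
clock: 16.7
tcp_pos: [0.564, 0.1167, 0.0439]
orientation: [-0.001, -0.681, 0.732, 0.001]
wrist_force: [-5.9, 1.9, 3.1]
finger_gap: -0.0002
grip_force: 3.3
clock: 17.0
tcp_pos: [0.5699, 0.1163, 0.0437]
orientation: [-0.004, -0.681, 0.732, 0.005]
wrist_force: [-27.9, 2.7, 22.7]
finger_gap: -0.0001
grip_force: 14.4
[0.56976492 0.11632287 0.04368154] [-21.07002286   2.05655633  15.596808  ]
```

```bash
python3 -m pendant '[{"travel":[0,0.1,0],"rot":[0,0,0],"fingers":-1},{"travel":[0,0.3,0],"rot":[0,0,0],"fingers":-1},{"travel":[0,0.6,0],"rot":[0,0,0],"fingers":-1},{"travel":[0,0.6,-0.3],"rot":[0,0,0],"fingers":-1},{"travel":[0,0.6,-0.7],"rot":[0,0,0],"fingers":-1},{"travel":[0,0.6,-1],"rot":[0,0,0],"fingers":-1},{"travel":[0,0.6,-1],"rot":[0,0,0],"fingers":-1},{"travel":[0,0.6,-1],"rot":[0,0,0],"fingers":-1}]'
python3 - <<'E'
from h import *
y=np.radians(-4.0)
for n in ["scene","side"]:
    c=cam(n); I,D=env.read_camera(n)
    for tag,DD in (("before",np.load(n+"0.npz")["D"]),("after",D)):
        v,u=np.mgrid[:480,:640]; P=pts(c,np.c_[u.ravel(),v.ravel()],DD.ravel()); P=P[(DD.ravel()>0)]
        U=np.c_[P[:,0]*np.cos(y)+P[:,1]*np.sin(y),-P[:,0]*np.sin(y)+P[:,1]*np.cos(y),P[:,2]]
        if tag=="before": lo,hi=.44,.48
        else: lo,hi=.54,.615
        for yl in ((-.02,.08),(.24,.33)):
            f=U[(U[:,0]>lo)&(U[:,0]<hi)&(U[:,1]>yl[0])&(U[:,1]<yl[1])&(U[:,2]>.06)&(U[:,2]<.072)]
            print(n,tag,yl,len(f),np.percentile(f[:,0],[2,25,50,75,98]).round(4) if len(f) else "")
    if tag=="after":
        k=U[(U[:,0]>.655)&(U[:,0]<.70)&(U[:,2]>.06)&(U[:,2]<.1)&(U[:,1]>.13)&(U[:,1]<.19)]
        if len(k): print("tube",np.percentile(k[:,0],[2,50,98]).round(4),np.percentile(k[:,2],97))
    cv2.imwrite(f"pics/{n}9.png",I)
cv2.imwrite("pics/end.png",np.hstack([cv2.resize(cv2.imread("pics/scene9.png")[170:390,180:440],(400,340)),cv2.resize(cv2.imread("pics/side9.png")[130:350,150:410],(400,340))]))
E
```

```text
clock: 17.85
tcp_pos: [0.5066, 0.1209, 0.1655]
orientation: [0.002, -0.681, 0.732, -0.002]
wrist_force: [-0.1, -0.9, -0.4]
finger_gap: 0.0
grip_force: 0.0
scene before (-0.02, 0.08) 136 [0.4559 0.4618 0.4655 0.4694 0.4727]
scene before (0.24, 0.33) 155 [0.4559 0.462  0.4664 0.4692 0.4721]
scene after (-0.02, 0.08) 144 [0.5753 0.5798 0.5837 0.5873 0.5903]
scene after (0.24, 0.33) 176 [0.5752 0.5798 0.5835 0.5874 0.5894]
tube [0.6624 0.6814 0.6898] 0.08864294579131721
side before (-0.02, 0.08) 84 [0.4554 0.4575 0.4616 0.4653 0.4693]
side before (0.24, 0.33) 126 [0.4553 0.4582 0.4621 0.4656 0.4691]
side after (-0.02, 0.08) 98 [0.5711 0.573  0.577  0.5808 0.5845]
side after (0.24, 0.33) 135 [0.5709 0.5732 0.5777 0.5809 0.5847]
tube [0.6558 0.6667 0.6835] 0.09149630959065284
```

View pics/end.png

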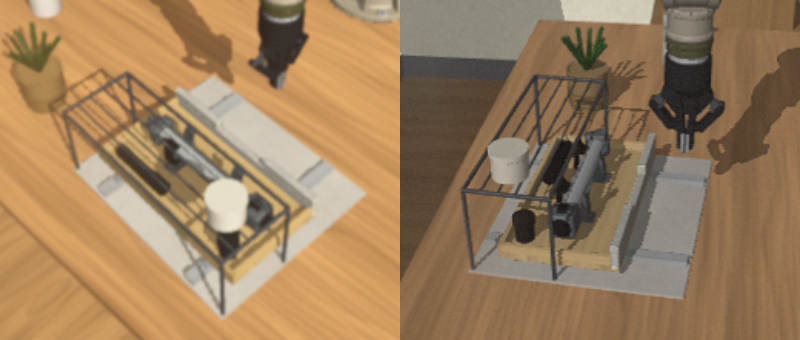

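Run:
```python
from h import *
y=np.radians(-4.0)
def U_(c,D):
    v,u=np.mgrid[:480,:640]; P=pts(c,np.c_[u.ravel(),v.ravel()],D.ravel()); P=P[(D.ravel()>0)]
    return np.c_[P[:,0]*np.cos(y)+P[:,1]*np.sin(y),-P[:,0]*np.sin(y)+P[:,1]*np.cos(y),P[:,2]]
for f in ("w1","w3","w4"):
    z=np.load(f+".npz"); c=cam("wrist"); c["T"]=z["T"]; U=U_(c,z["D"])
    k=U[(U[:,2]>.148)&(U[:,2]<.175)&(U[:,0]>.66)&(U[:,0]<.705)]
    if len(k): print(f,len(k),np.percentile(k[:,0],[2,50,98]).round(4),np.percentile(k[:,2],[2,98]).round(3),np.percentile(k[:,1],[2,98]).round(3))
    b=U[(U[:,2]<.008)&(U[:,2]>.001)&(U[:,0]<.5)&(U[:,1]>0)&(U[:,1]<.32)]
    if len(b): print("base front",np.percentile(b[:,0],[1,50]).round(4))
c=cam("wrist"); I,D=env.read_camera("wrist"); U=U_(c,D)
k=U[(U[:,2]>.148)&(U[:,2]<.175)&(U[:,0]>.66)&(U[:,0]<.705)]
print("now wire",len(k),np.percentile(k[:,0],[2,50,98]).round(4) if len(k) else "")
f=U[(U[:,2]>.06)&(U[:,2]<.072)&(U[:,0]>.55)&(U[:,0]<.61)]; print("panel",len(f),np.percentile(f[:,0],[2,50,98]).round(4))
for a in (.12,.14,.16,.18):
    t=U[(U[:,2]>.066)&(U[:,2]<.1)&(U[:,0]>.63)&(U[:,0]<.71)&(U[:,1]>a)&(U[:,1]<a+.02)]
    if len(t): print(a,"tube",np.percentile(t[:,0],[2,98]).round(4),np.percentile(t[:,2],97).round(4))
```

```text
w1 7786 [0.672  0.6763 0.7044] [0.157 0.162] [-0.015  0.323]
base front [0.3564 0.4158]
w3 8791 [0.6719 0.6761 0.7043] [0.157 0.162] [0.021 0.246]
base front [0.2376 0.3575]
w4 8531 [0.6717 0.6742 0.7036] [0.156 0.162] [0.042 0.228]
base front [0.282  0.3746]
now wire 0 
panel 5626 [0.5734 0.5791 0.5868]
0.12 tube [0.657  0.6632] 0.0833
0.14 tube [0.6571 0.6663] 0.0856
0.16 tube [0.6574 0.6704] 0.0874
0.18 tube [0.6574 0.6755] 0.088
```

```bash
python3 -c "
from h import *
print(env.hand_in())"
```

```text
the job is handed in; nothing more can be done
None
```

The job is handed in; the hand-in call returned no verdict. By my measurements the wand is fully down in both clips with the jaws closed, the tray is home at about 130 mm, the bystanders were not touched, and the arm stands clear.

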